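Drive home and secure the tapered key of a bottle agitator

TASK

The bottle agitator's hub is loose on its shaft. Tap or press the red tapered key along its keyway into the hub until it is tight and goes no further, then swing the yellow keeper fully across behind the key's head. Do not disturb the other things on the bench, and let go of everything at the end.

Things in the scene. Friction and masses are not known exactly. Their poses are not given: they have to be found in the camera images.
- mouth (a point): Middle of the keyway floor at the hub's entry face, 105 mm over the bench, on a bottle agitator bolted down (place and yaw vary). y: along the shaft, the way the key is driven in; x: across; z: up. All points below are in this frame. The steel shaft end, 50 mm wide, with a keyway 29 mm wide between side walls 8 mm high, runs from y = 0 back to y = -140 mm. Its base plate is 105 mm below.
- shoe_top (a point): Top of the yellow 26 x 70 mm cap of the spring shoe, at the middle of the blue hub. The hub spans y = 0 to 90 mm, x = +-55 mm, and is 59 mm high over the mouth point. Beyond it, y = 118 to 325 mm, are flange, bottle carrier (x = +-150 mm) and motor, none over 60 mm high.
- key_head (a point): Middle of the flat rear face of the red key's head, the face to push in +y; 30 mm above the key's underside (the keyway floor). Head: 20 mm long, 24 wide, 45 high; its top 37 mm stands clear over the keyway walls. It starts at y = -127 to -97 mm, meets the shoe at about -60, then resists more and more (4 N growing to some 8 to 14 N) up to a solid stop, tight, at about -30 mm, the head's front still 10 mm outside the hub.
- key_tip (a point): Thin end of the red key (loose, about 0.2 kg, 130 mm long, 24 mm wide), 6 mm above its underside, already a little way inside the hub. The key's y axis runs from head to tip. Its sloping part is 110 mm long, 12 mm high at the tip, 23 mm at the head (1 in 10). It stays where it is left, also when wedged.
- shoe (a joint): Lift (m) of the spring-loaded clamping shoe in the hub's top: 0 with the key loose, raised by the key as it wedges in, 0.003 at its solid stop. 0.002 or more is tight; the reading is noisy.
- keeper (a joint): Angle (rad) of the yellow keeper, a flat bar on edge turning about a vertical pivot beside the keyway: 0 pointing along -y (open), growing counter-clockwise seen from above, 1.57 at its stop, pointing along +x across the keyway behind the head of a tight key. Starts at -0.4 to 0.05, stays where left; 1.5 N at the tip moves it. It cannot pass unless the key is nearly home.
- keeper_pivot (a point): On the keeper's pivot axis, half-way up the bar: x = -60, y = -48, z = 27 mm in the mouth frame. The pivot boss is 26 mm across, its top 20 mm above this point.
- keeper_tip (a point): Axis of the round upright knob, 16 mm across, at the keeper's free end, 95 mm from the pivot, half-way up the bar. The bar is 10 mm thick and spans 14 mm below to 14 mm above this point; the knob's top is 18 mm above it.
- reagent: Bystander: amber reagent bottle with a white cap standing on the bench, 68 mm across, 140 mm high; origin at the centre of its underside.
- beaker: Bystander: white ceramic beaker, 72 mm across, 90 mm high; origin at the centre of its underside.
- spanner: Bystander: steel spanner lying on the bench, 170 mm long; origin on the underside at its middle.
There are look-alikes about, which are no part of the job. Of the things that look like the part that bears key_head, the smallest one is meant.

How it is judged:
By the outcome, as a careful person would: the job done as asked, in the order asked, and still so for the second after the job is handed in, with the robot touching nothing.
It also fails if it takes over 45 s, if anything falls off the work surface, if the arm or the gripper's body presses on something with over 40 N, if the wrist force passes 120 N, or if a joint passes its speed limit or range.

ROBOT

A 6-joint arm with a two-finger parallel gripper is mounted at the origin on the work surface. World frame = base frame: x ahead of the robot, y to its left, z up, the work surface at z = 0. Lengths are in mm, angles in rad, forces in N, time in s.
With the tool pointing down it reaches from about 350 to 975 mm from the base axis. Payload 7.1 kg.
Tool frame: the origin (TCP) lies on the mounting face of the last link; the fingertips stand 182 mm ahead of it and the grasp point (between the pads) lies 163 mm ahead of it (ctrl.tip_reach is the distance from the TCP to the fingertips, in mm); z points along the fingers, y is the direction in which the jaws open and shut (so a half turn about z gives the same grasp; the last joint's range is limited). The gripper opens to 88 mm and grips with 3 to 60 N. Pads are 20 mm wide; open, the fingers measure 115 mm over their backs; the gripper's body (75 mm by 178 mm) begins 61 mm behind the grasp point.
Start: joints at [1.183, 0.423, 1.63, -0, 1.089, -0.019], TCP at [225.278, 582.972, 404.675] pointing down, gripper open.
Joint ranges: [-3, 3], [-0.9, 2.11], [0.09, 2.58], [-1.31, 4.45], [0.11, 2.69], [-2.54, 2.54]. Speed limits (rad/s): [2.39, 2.39, 3.01, 3.14, 3.14, 3.14].

INTERFACE

Orientations are given as a rotation vector (axis times angle).
In Python, from workcell import ctrl gives the robot as it stands.
- The arm moves only by the tool jog_arm, never from a script. Its argument "steps" is a list that holds one entry, the list of rows, each a list of 7 numbers: the shift along the tool's x, y, z in m, then the turn, a rotation vector about the tool's x, y, z in degrees, then the gripper's target within -1 to 1 (shut at 1, half-way at 0, fully open at -1). A call has 1 to 20 rows; each row shifts and turns the commanded pose from where the row before left it, along the tool's axes as they then stand; what a row does not reach is not made up. A row lasts 1/12 s, in which the tool goes at most 41.7 mm and 7.16 degrees, less where a joint would pass 70% of its speed; a pose out of reach is approached as far as the arm can. A call is refused whole if a number of a shift passes 0.0417 or a number of a turn 7.16, either way. A call with a gripper value outside its range is refused whole. The fingers move at their own pace and stop on an object; the grip force is fixed at half the most. Time passes only in rows, so rows that do not move let the fingers close. It gives the time, the measured TCP pose, the force and the opening at its end, in the units of the state.
- ctrl.get_obs(): the state, without advancing time (a new reading comes with each control period).
- ctrl.get_image(name): name is "scene" or "top" or "wrist"; returns the picture (400x640x3 uint8, red, green, blue); there is no depth.
- ctrl.camera_info(name): a dict with "fx", "fy", "cx", "cy" (pixels), "origin" and "attitude" of the camera in the world; the wrist camera has in their place "T_tool_cam" (4x4, takes a point from camera to tool coordinates, whose origin is the TCP and whose axes are the flange's). Camera axes: x right, y down, z forward; pixel columns grow to the right and rows downward; lengths in mm; the calibration is good to about 2 mm. A picture is of the moment at which its call begins: read the wrist's pose just before it. camera_info takes no time and is no camera call.
- ctrl.close_job(): hands the job in, once; it reports no verdict.
Trained networks look in the newest picture that a camera, given by its name, has taken for a name from the list of things; names that differ only in an ending like _2 or _b are one class to them, and where a whole thing is asked for, a point or a joint stands for the part that bears it (a point fixed in the world has none). Each returns a list of dicts, best first, with "p" (0 to 1); they miss things now and then, are a little off and sometimes report something else, mostly with a low value. They report only what shows in the picture. A call takes as long as a camera call. They do not tell look-alikes from the thing itself.
- ctrl.look_for(thing, camera): "bbox" ([left, top, right, bottom] in pixels, round what is visible of it).
- ctrl.trace(thing, camera): "pixels" (400x640 bool, what is visible of it) and "bbox" ([left, top, right, bottom] in pixels, round what is visible of it).
- ctrl.landmark_of(thing, camera): "uv" ([column, row] in pixels: a listed point, or the origin of a listed thing).
The state is a dict: "t": time; "qpos": joint angles; "qvel": joint speeds; "joint_torque": joint torques, N m; "ee_pos": TCP position; "orientation": TCP orientation; "ft_force": force on the tool from outside, world axes, zero at the start; "moment": the same for the moment, N m; "width": finger opening in mm.
Only numpy, scipy, OpenCV 4.12 (cv2) and the standard library are available. Lean on these libraries where they do the work, as an engineer would, in place of code of your own. Each camera call takes 0.05 s, during which the arm holds its last target.

## Working session

There is one attempt and no reset: what is moved stays moved. The work goes in short steps, Python scripts to look and compute and a tool call to move; the robot and the scene stay as the last step left them, time stands still between calls to the robot, and variables do not carry over. Pictures are saved under pics/ and viewed, and the job is handed in when it is done.

Besides the shell and the picture viewer there is one more tool, called after "Emit:" as name(argument=value, ...), one argument or row to a line, values as JSON. jog_arm: Moves the arm, as the interface text tells. Its arguments: {"type":"object","properties":{"steps":{"type":"array"}},"required":["steps"]}

```bash
mkdir -p pics; ls
python3 - <<'E'
from workcell import ctrl
import cv2
for n in ["scene","top","wrist"]:
    im=ctrl.get_image(n); cv2.imwrite(f"pics/{n}0.png",im[:,:,::-1])
    print(n,{k:(v if isinstance(v,(int,float)) else __import__('numpy').round(v,4).tolist()) for k,v in ctrl.camera_info(n).items()})
o=ctrl.get_obs(); print(o)
E
```

```text
pics
scene {'fx': 502.2591673793621, 'fy': 502.2591673793621, 'cx': 321.6135552390137, 'cy': 195.0809204865597, 'origin': [1577.3621, -237.4592, 787.5133], 'attitude': [-1.6955, -1.4993, 0.836]}
top {'fx': 373.96451756168665, 'fy': 373.96451756168665, 'cx': 319.9711140761616, 'cy': 197.5301231584171, 'origin': [497.1794, -115.4415, 897.2438], 'attitude': [-2.1576, 2.2012, -0.0858]}
wrist {'fx': 319.4125671971235, 'fy': 319.4125671971235, 'cx': 318.76454877258203, 'cy': 194.84538108520854, 'T_tool_cam': [[0.0008, -0.9559, -0.2938, 80.225], [1.0, 0.0005, 0.001, 0.4103], [-0.0008, -0.2938, 0.9559, 18.8822], [0.0, 0.0, 0.0, 1.0]]}
{'t': 0.15, 'qpos': array([ 1.18305362e+00,  4.23662553e-01,  1.63049509e+00,  7.71849273e-07,
        1.08857839e+00, -1.90439693e-02]), 'qvel': array([-0.000791  , -0.00103091, -0.00309798, -0.00029926,  0.00045411,
       -0.00032907]), 'joint_torque': array([-5.23576018e-04, -5.44982421e+01, -2.73919541e+01,  6.44300971e-02,
        2.04473210e-02, -6.91353193e-05]), 'ee_pos': array([225.17293641, 582.80213332, 404.08946683]), 'orientation': array([-5.75833824e-01, -3.08813235e+00,  1.75864666e-03]), 'ft_force': array([ 0.36892023,  0.22003491, -0.76878005]), 'moment': array([ 0.08691437, -0.00485818,  0.00703419]), 'width': 87.78899532504381}
```

View pics/scene0.png

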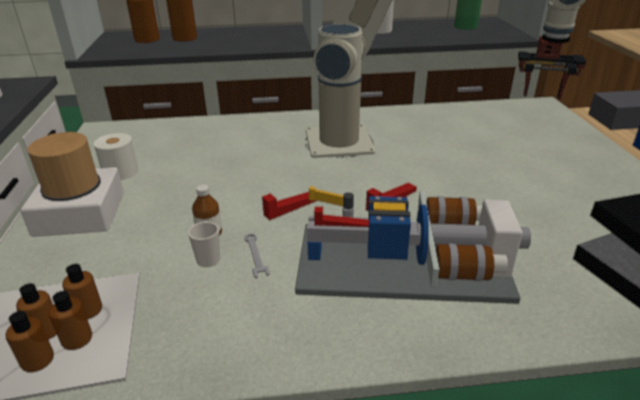

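View pics/top0.png

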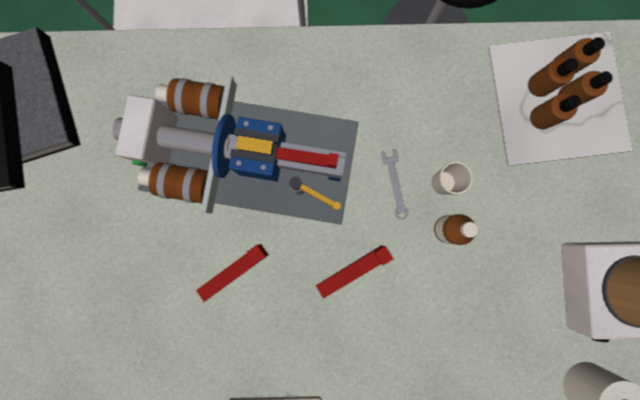

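View pics/wrist0.png

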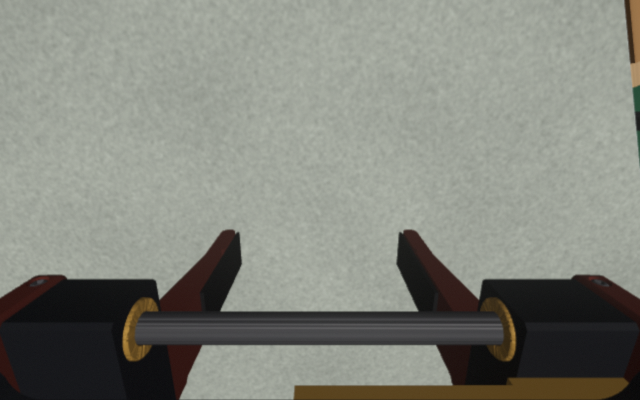

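Top view: three red keys. One lies in the keyway at about (307,157) with its thin end in the blue hub. The other two lie loose on the bench at about (232,272) and (355,270). The one in the keyway fits the description, so I'll crop in on it and measure.

```bash
cat > h.py <<'E'
from workcell import ctrl
import numpy as np, cv2
from scipy.spatial.transform import Rotation as R
from scipy.optimize import least_squares
def cam(n,obs=None):
    c=ctrl.camera_info(n); 
    if n=="wrist":
        o=obs; T=np.eye(4); T[:3,:3]=R.from_rotvec(o["orientation"]).as_matrix(); T[:3,3]=o["ee_pos"]
        M=T@np.array(c["T_tool_cam"]); return c,M[:3,:3],M[:3,3]
    a=np.array(c["attitude"]); Rm=R.from_rotvec(a).as_matrix() if a.shape==(3,) else a
    return c,Rm,np.array(c["origin"])
def proj(P,n,obs=None):
    c,Rm,o=cam(n,obs); p=(np.atleast_2d(P)-o)@Rm
    return np.c_[c["fx"]*p[:,0]/p[:,2]+c["cx"],c["fy"]*p[:,1]/p[:,2]+c["cy"]]
def atz(uv,z,n,obs=None):
    c,Rm,o=cam(n,obs); d=Rm@np.array([(uv[0]-c["cx"])/c["fx"],(uv[1]-c["cy"])/c["fy"],1]); return o+d*(z-o[2])/d[2]
E
python3 - <<'E'
from h import *
Z=dict(mouth=105,key_head=135,key_tip=111,keeper_pivot=132,keeper_tip=132,shoe_top=None,reagent=0,beaker=0,spanner=0)
for th in Z:
  for n in ["top","scene"]:
    try: r=ctrl.landmark_of(th,n)
    except Exception as e: print(th,n,e); continue
    for d in r[:4]:
        z=Z[th] if Z[th] is not None else 168
        print(th,n,round(d["p"],2),np.round(d["uv"],1),np.round(atz(d["uv"],z,n),1))
a=cv2.imread("pics/top0.png")[100:230,200:400]; cv2.imwrite("pics/c1.png",cv2.resize(a,None,fx=4,fy=4,interpolation=2))
a=cv2.imread("pics/scene0.png")[170:310,250:450]; cv2.imwrite("pics/c2.png",cv2.resize(a,None,fx=4,fy=4,interpolation=2))
print(ctrl.get_obs()["t"])
E
```

```text
mouth top 0.9 [278.5 154.5] [655.5 -27.6 105. ]
mouth top 0.21 [336.8 163.5] [ 633.4 -152.2  105. ]
mouth scene 0.65 [368.7 229.2] [668.5 -30.5 105. ]
mouth scene 0.41 [253.4 257.1] [ 734.6 -292.6  105. ]
key_head top 0.95 [389.  250.1] [ 449.3 -252.1  135. ]
key_head top 0.87 [334.3 162.7] [ 630.  -145.7  135. ]
key_head top 0.71 [261.6 247.2] [460.2   5.4 135. ]
key_head top 0.44 [445.1 182.7] [ 584.  -371.8  135. ]
key_head scene 0.95 [265.8 207.2] [ 591.7 -260.9  135. ]
key_head scene 0.83 [370.8 203.7] [609.8 -15.  135. ]
key_head scene 0.66 [311.5 210.6] [ 620.  -156.3  135. ]
key_tip top 0.86 [274.1 155.2] [653.  -18.9 111. ]
key_tip top 0.81 [201.6 296.5] [360.3 134.  111. ]
key_tip top 0.66 [318.1 291.2] [ 366.4 -107.   111. ]
key_tip scene 0.91 [370.  223.7] [656.  -25.2 111. ]
key_tip scene 0.83 [412.1 188.1] [517.1 112.  111. ]
key_tip scene 0.79 [319.5 194.6] [ 516.2 -126.3  111. ]
keeper_pivot top 0.91 [296.2 182.2] [591.5 -66.4 132. ]
keeper_pivot scene 0.59 [346.2 207.6] [613.9 -74.2 132. ]
keeper_pivot scene 0.34 [209.2 234.8] [ 679.1 -385.7  132. ]
keeper_tip top 0.94 [338.9 207.4] [ 537.8 -153.1  132. ]
keeper_tip top 0.17 [445.3 184.6] [ 580.4 -373.   132. ]
keeper_tip scene 0.83 [314.6 193.6] [ 543.  -141.1  132. ]
shoe_top top 0.89 [253.2 141.1] [670.8  15.3 168. ]
shoe_top scene 0.7 [387.5 205.5] [670.8   9.  168. ]
reagent top 0.7 [447.9 229.2] [ 487.5 -418.6    0. ]
reagent top 0.55 [441.8 184.9] [ 594.2 -409.     0. ]
reagent scene 0.76 [208.1 237.2] [ 508.4 -417.7    0. ]
beaker top 0.57 [441.6 182. ] [ 601.2 -408.8    0. ]
beaker scene 0.7 [203.9 260. ] [ 600.3 -421.1    0. ]
spanner top 0.78 [395.1 185.9] [ 594.  -296.3    0. ]
spanner scene 0.68 [251.9 257.8] [ 607.1 -304.8    0. ]
spanner scene 0.51 [206.7 257.1] [ 590.  -415.2    0. ]
spanner scene 0.37 [312.2 213.1] [ 434.4 -138.9    0. ]
1.05
```

View pics/c1.png

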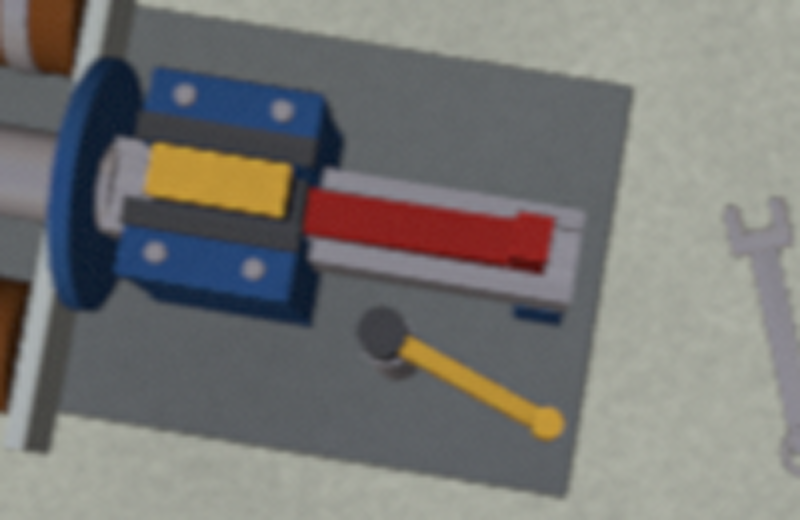

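View pics/c2.png

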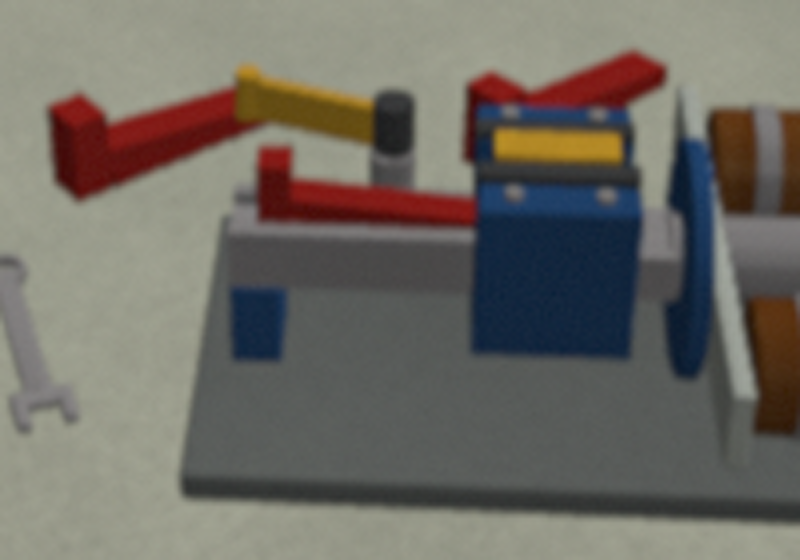

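```bash
cat > fit.py <<'E'
from h import *
def W(p,P):
    P=np.atleast_2d(P).astype(float); c,s=np.cos(p[2]),np.sin(p[2])
    return np.c_[p[0]+c*P[:,0]-s*P[:,1], p[1]+s*P[:,0]+c*P[:,1], 105+P[:,2]]
if __name__=="__main__":
    T=[((0,0,0),(278.5,154.5)),((-60,-48,27),(296.2,182.2)),((25,-140,8),(346.2,152.5)),((-25,-140,8),(342.7,175.7)),((55,0,59),(281.2,123.2)),((-55,0,59),(274,174.5))]
    S=[((0,0,0),(368.7,229.2)),((-60,-48,27),(346.2,207.6)),((25,-140,8),(250+228/4,170+235/4)),((55,0,59),(250+475/4,170+210/4)),((55,90,59),(250+640/4,170+215/4))]
    def f(p,full=False):
        r=[]
        for n,L in (("top",T),("scene",S)):
            r.append(proj(W(p,[a for a,_ in L]),n)-np.array([b for _,b in L]))
        return np.vstack(r) if full else np.vstack(r).ravel()
    s=least_squares(f,[655,-28,0.1],loss="soft_l1")
    print(s.x); print(np.round(f(s.x,True),1))
    p=s.x
    # overlay
    B=lambda x,y0,y1,z0,z1:[((x[i],y,z)) for i in (0,1) for y in (y0,y1) for z in (z0,z1)]
    for n in("top","scene"):
        im=cv2.imread(f"pics/{n}0.png"); im=cv2.resize(im,None,fx=4,fy=4,interpolation=2)
        def line(a,b,c=(0,255,0)):
            q=proj(W(p,[a,b]),n); q=((q+.5)*4).astype(int); cv2.line(im,tuple(map(int,q[0])),tuple(map(int,q[1])),c,1)
        for z in (59,):
            c=[(55,0,z),(55,90,z),(-55,90,z),(-55,0,z)]
            for i in range(4): line(c[i],c[(i+1)%4])
        line((25,-140,8),(-25,-140,8));line((25,-140,8),(25,0,8));line((-25,-140,8),(-25,0,8))
        line((-60,-48,27),(-60,-48,47),(255,0,255)); line((-73,-48,47),(-47,-48,47),(255,0,255))
        x0,y0=(200,100) if n=="top" else (250,170)
        cv2.imwrite(f"pics/ov_{n}.png",im[y0*4:y0*4+540,x0*4:x0*4+800])
    # key head y from images
    print("kh",[np.round(W(p,(0,y,30)),1).tolist() for y in (-110,)])
    def local(w): d=np.array(w[:2])-p[:2]; c,s_=np.cos(p[2]),np.sin(p[2]); return np.round([c*d[0]+s_*d[1],-s_*d[0]+c*d[1]],1)
    print("head rear top edge",local(atz((337.2,160.8),150,"top")), local(atz((334.3,162.7),135,"top")),local(atz((311.5,210.6),135,"scene")))
    print("tip",local(atz((338.9,207.4),132,"top")),local(atz((314.6,193.6),132,"scene")))
    print("tip knobtop",local(atz((200+547/4,100+420/4),150,"top")))
E
python3 fit.py
```

```text
[ 6.58185723e+02 -3.07679768e+01 -1.90967931e-01]
[[ 1.5 -1.3]
 [ 0.1  0.7]
 [ 0.3 -0.4]
 [-0.1 -0.6]
 [ 0.5 -2.6]
 [-2.3 -0.1]
 [-1.  -2.6]
 [ 1.6 -5.8]
 [-1.  -0.7]
 [ 0.1 -3.1]
 [ 1.1 -3. ]]
kh [[[637.3, -138.8, 135.0]]]
head rear top edge [  -3.7 -123.2] [  -5.8 -118.2] [ -13.7 -130.5]
tip [ -94.9 -142.9] [ -92.1 -130.2]
tip knobtop [ -92.  -137.2]
```

View pics/ov_top.png

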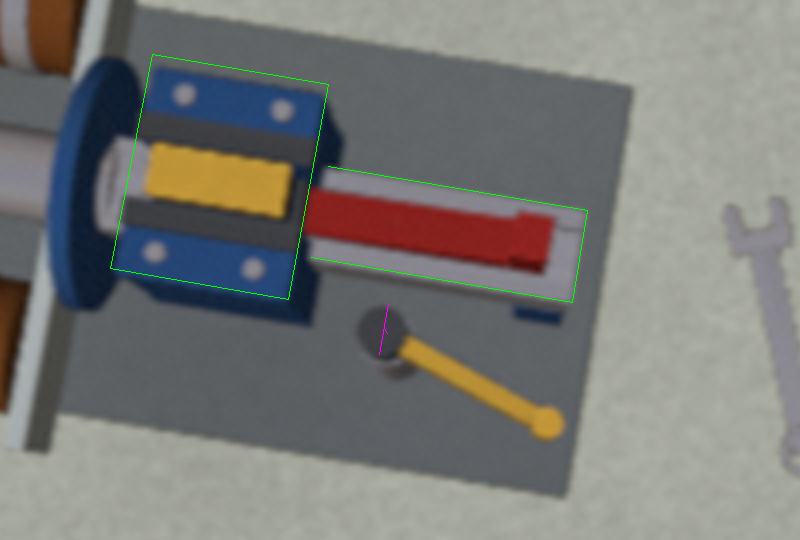

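View pics/ov_scene.png

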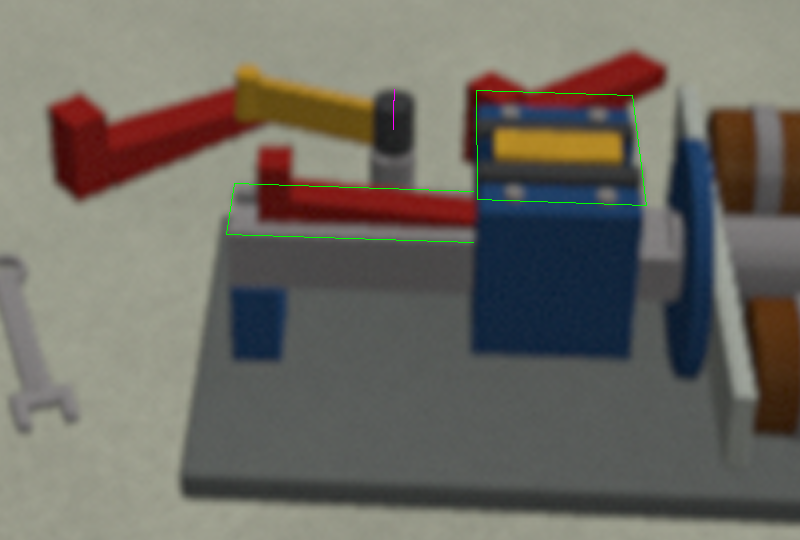

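The crops confirm it: the small red key sits in the keyway, with its head at top-view (337,161) and its tip in the hub. The other two keys are lying on the bench and look larger. The keeper's pivot is at (296,182) and its knob at (337,205). First I turn the tool to line up with the keyway and shut the fingers.

Emit:
jog_arm(
  steps=[
    [[0,0,0,0,0,6.65,1],[0,0,0,0,0,6.65,1],[0,0,0,0,0,6.65,1],[0,0,0,0,0,6.65,1],[0,0,0,0,0,6.65,1],[0,0,0,0,0,6.65,1],[0,0,0,0,0,6.65,1],[0,0,0,0,0,6.65,1],[0,0,0,0,0,6.65,1],[0,0,0,0,0,6.65,1],[0,0,0,0,0,6.65,1],[0,0,0,0,0,6.65,1]],
  ],
)

```text
t: 2.05
ee_pos: [225.3, 583.0, 404.6]
orientation: [2.429, 1.993, -0.0]
ft_force: [0.3, -0.2, -0.3]
width: 10.8
```

Emit:
jog_arm(
  steps=[
    [[-0.032,0.0246,0,0,0,0,1],[-0.032,0.0246,0,0,0,0,1],[-0.032,0.0246,0,0,0,0,1],[-0.032,0.0246,0,0,0,0,1],[-0.032,0.0246,0,0,0,0,1],[-0.032,0.0246,0,0,0,0,1],[-0.032,0.0246,0,0,0,0,1],[-0.032,0.0246,0,0,0,0,1],[-0.032,0.0246,0,0,0,0,1],[-0.032,0.0246,0,0,0,0,1],[-0.032,0.0246,0,0,0,0,1],[-0.032,0.0246,0,0,0,0,1],[-0.032,0.0246,0,0,0,0,1],[-0.032,0.0246,0,0,0,0,1],[-0.032,0.0246,0,0,0,0,1],[-0.032,0.0246,0,0,0,0,1],[-0.032,0.0246,0,0,0,0,1],[-0.032,0.0246,0,0,0,0,1],[-0.032,0.0246,0,0,0,0,1],[-0.032,0.0246,0,0,0,0,1]],
  ],
)

```text
t: 3.72
ee_pos: [587.5, -140.8, 404.8]
orientation: [2.423, 1.999, 0.0]
ft_force: [0.6, 0.7, -0.1]
width: 0.3
```

Emit:
jog_arm(
  steps=[
    [[-0.03,0.02,0,0,0,0,1],[-0.026,0.015,0,0,0,0,1],[0,0,0,0,0,0,1],[0,0,0,0,0,0,1]],
  ],
)

```text
t: 4.05
ee_pos: [610.8, -201.7, 404.2]
orientation: [-2.425, -1.996, 0.0]
ft_force: [0.2, 0.2, -0.2]
width: 0.5
```

Run:
```python
from h import *
import json
o=ctrl.get_obs(); im=ctrl.get_image("wrist"); cv2.imwrite("pics/w1.png",im[:,:,::-1])
np.savez("w1.npz",ee_pos=o["ee_pos"],orientation=o["orientation"])
print(np.round(o["ee_pos"],1),np.round(o["orientation"],4),np.round(o["qpos"],2))
Z=dict(mouth=105,key_head=135,key_tip=111,keeper_pivot=132,keeper_tip=132,shoe_top=168)
for th in Z:
    for d in ctrl.landmark_of(th,"wrist")[:3]:
        print(th,round(d["p"],2),np.round(d["uv"],1),np.round(atz(d["uv"],Z[th],"wrist",o),1))
```

```text
[ 610.8 -201.7  404.2] [-2.4251e+00 -1.9964e+00  3.0000e-04] [-0.34  0.45  1.59  0.    1.1  -0.14]
key_head 0.85 [334.2 133.6] [ 633.6 -151.   135. ]
key_head 0.76 [186.9 254.4] [ 489.5 -228.5  135. ]
key_tip 0.96 [ 79.4 132.1] [ 422.5 -111.2  111. ]
keeper_pivot 0.89 [247.9  23.7] [587.  -63.4 132. ]
keeper_tip 0.75 [215.6 150.2] [ 538.7 -146.1  132. ]
keeper_tip 0.46 [319.3 238.6] [ 605.  -237.2  132. ]
```

View pics/w1.png

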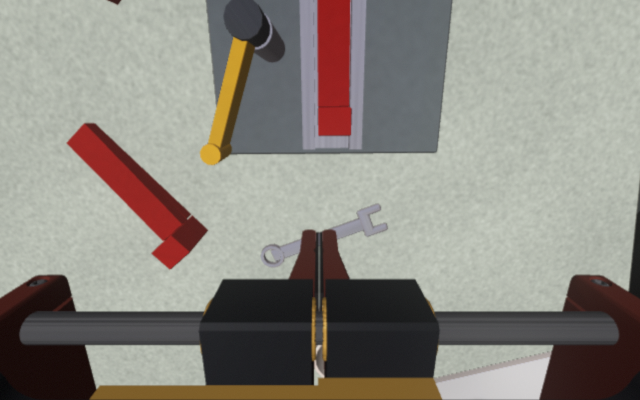

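Run:
```python
from h import *
a=cv2.imread("pics/w1.png")[0:165,190:390]; cv2.imwrite("pics/c3.png",cv2.resize(a,None,fx=3.6,fy=3.6,interpolation=2))
```

```text
(no output)
```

View pics/c3.png

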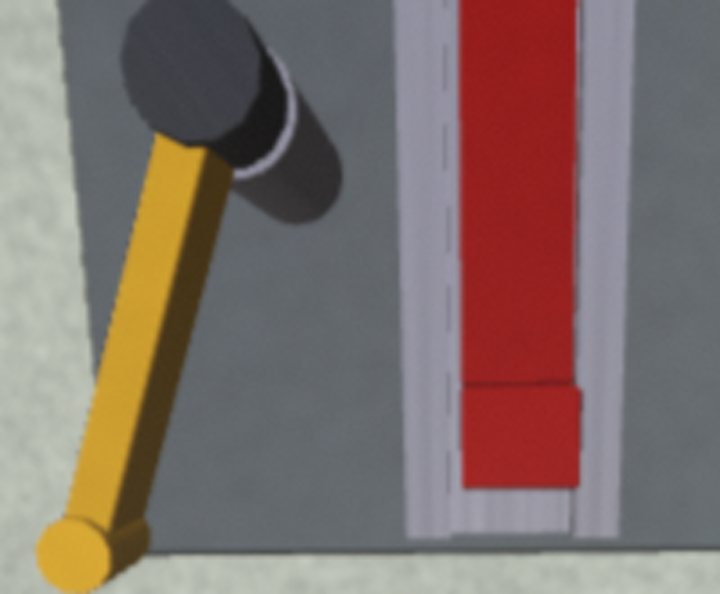

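Run:
```python
from h import *
o=dict(np.load("w1.npz"))
A=lambda u,v,z: atz((u,v),z,"wrist",o)
a=A(303.1,149.2,113);b=A(361.9,149.2,113);c=A(299.2,0,113);d=A(366.4,0,113)
print(a,b,np.linalg.norm(b-a)); 
for p,q in((a,c),(b,d)): v=q-p; print("yaw",np.arctan2(-v[0],v[1]))
m=((a-c)+(b-d)); yaw=-np.arctan2(-m[0],-m[1])*-1; 
e=(c+d-a-b); yaw=np.arctan2(-e[0],e[1]); print("yaw",yaw)
yv=np.array([-np.sin(yaw),np.cos(yaw)]);xv=np.array([np.cos(yaw),np.sin(yaw)])
M=(a+b)[:2]/2+140*yv; print("mouth",M)
L=lambda w:np.round([(w[:2]-M)@xv,(w[:2]-M)@yv],1)
print("head",L(A(318.9,135.6,150)),L(A(351.1,135.3,150)))
print("boss",L(A(242.8,18,152))); print("knob",L(A(210.6,153.6,150)))
print("tcp",L(o["ee_pos"]))
t=R.from_rotvec(o["orientation"]).as_matrix(); print(t[:,0],np.arctan2(-t[0,0],t[1,0]))
```

```text
[ 605.72147796 -161.36213112  113.        ] [ 655.02122927 -170.97296225  113.        ] 50.2278165395774
yaw -0.18076675407050805
yaw -0.18312997120703314
yaw -0.18194835966688278
mouth [655.70380954 -28.47852505]
head [ -11.5 -124.2] [  12.  -124.2]
boss [-60.4 -47.4]
knob [ -91.9 -136.5]
tcp [ -12.9 -178.5]
[1.92111569e-01 9.81373071e-01 1.99975906e-04] -0.19331334694904098
```

The wrist view is clear and consistent. The key head's rear top edge is at (319–351,135), which puts it at y = -124 and x ≈ 0. The boss at (243,18) agrees with its stated place to within 1 mm. The knob at (211,154) puts the keeper at about -0.34 rad. Next I align, lower the tool behind the head and push.

Emit:
jog_arm(
  steps=[
    [[0,0.0129,0.03,0,0,-0.65,1],[0,0,0.036,0,0,0,1],[0,0,0.036,0,0,0,1],[0.018,0,0,0,0,0,1],[0.012,0,0,0,0,0,1],[0,0,0,0,0,0,1],[0,0,0,0,0,0,1]],
  ],
)

```text
t: 4.98
ee_pos: [629.5, -172.4, 304.1]
orientation: [2.408, 2.015, 0.002]
ft_force: [0.3, -0.1, 0.1]
width: 0.4
```

```bash
cat >> h.py <<'E'
M=np.array([655.7,-28.5]);YAW=-0.182
yv=np.array([-np.sin(YAW),np.cos(YAW)]);xv=np.array([np.cos(YAW),np.sin(YAW)])
def L(w): w=np.asarray(w); return np.round([(w[:2]-M)@xv,(w[:2]-M)@yv],1)
def st():
    o=ctrl.get_obs(); f=o["ft_force"]; t=R.from_rotvec(o["orientation"]).as_matrix()
    print("t %.2f"%o["t"],"tcp",L(o["ee_pos"]),"z %.1f"%o["ee_pos"][2],"F xyz",np.round([f[:2]@xv,f[:2]@yv,f[2]],1),"yaw %.4f"%np.arctan2(-t[0,0],t[1,0])); return o
E
python3 - <<'E'
from h import *
o=st(); im=ctrl.get_image("wrist"); cv2.imwrite("pics/w2.png",im[:,:,::-1])
E
```

```text
t 4.98 tcp [   0.3 -146.3] z 304.1 F xyz [ 0.3 -0.1  0.1] yaw -0.1773
```

View pics/w2.png

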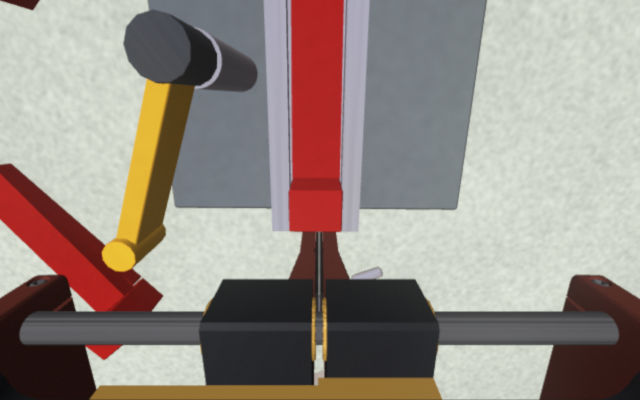

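Closed fingers stand right behind the head, centred on it (columns 290–343 against 320) and clear of everything else. Pushing now.

Emit:
jog_arm(
  steps=[
    [[0.004,0,0,0,0,0,1],[0.004,0,0,0,0,0,1],[0.004,0,0,0,0,0,1],[0.004,0,0,0,0,0,1],[0.005,0,0,0,0,0,1],[0.005,0,0,0,0,0,1],[0.005,0,0,0,0,0,1],[0.005,0,0,0,0,0,1],[0,0,0,0,0,0,1]],
  ],
)

```text
t: 5.78
ee_pos: [635.3, -136.7, 302.6]
orientation: [-2.411, -2.014, -0.0]
ft_force: [-0.5, -0.1, -0.8]
width: 0.6
```

Run:
```python
from h import *
o=st(); im=ctrl.get_image("wrist"); cv2.imwrite("pics/w3.png",im[:,:,::-1])
```

```text
t 5.78 tcp [  -0.4 -110.1] z 302.6 F xyz [-0.4 -0.1 -0.8] yaw -0.1788
```

View pics/w3.png

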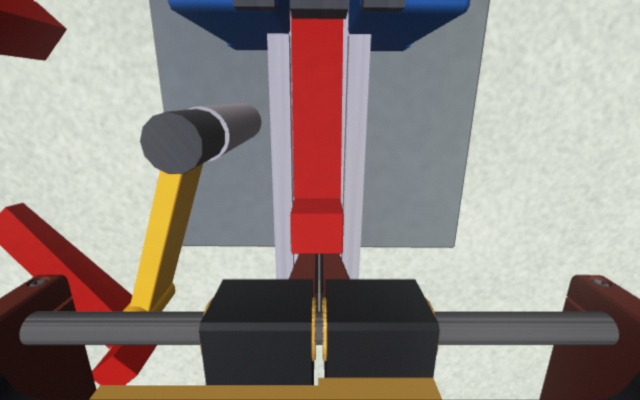

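Emit:
jog_arm(
  steps=[
    [[0.005,0,0,0,0,0,1],[0.005,0,0,0,0,0,1],[0.005,0,0,0,0,0,1],[0.005,0,0,0,0,0,1],[0.005,0,0,0,0,0,1],[0.005,0,0,0,0,0,1],[0.004,0,0,0,0,0,1],[0,0,0,0,0,0,1]],
  ],
)

```text
t: 6.5
ee_pos: [641.4, -103.4, 302.7]
orientation: [-2.411, -2.014, -0.0]
ft_force: [0.2, 0.1, -0.8]
width: 0.5
```

Run:
```python
from h import *
o=st(); im=ctrl.get_image("wrist"); cv2.imwrite("pics/w4.png",im[:,:,::-1])
for r in (255,262,270): print(r,L(atz((316,r),150,"wrist",o)))
```

```text
t 6.50 tcp [ -0.5 -76.3] z 302.7 F xyz [ 0.1  0.1 -0.8] yaw -0.1787
255 [ -1.  -65.3]
262 [ -1. -69.]
270 [ -1.  -73.2]
```

View pics/w4.png

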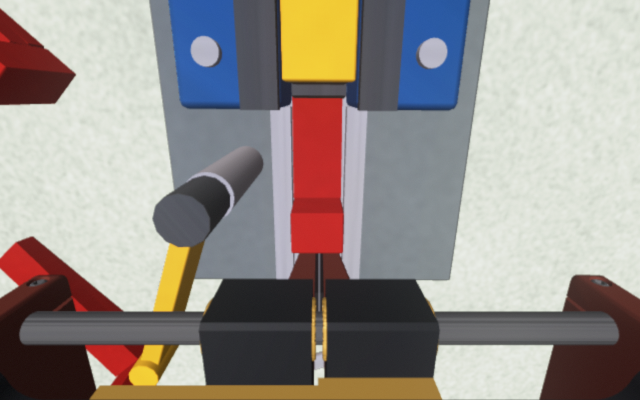

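The key moves with the tool. Its head's rear edge is at row 252, i.e. y ≈ -64, so the fingers' front is 12 mm ahead of the TCP. I continue into the resisted part.

Emit:
jog_arm(
  steps=[
    [[0.003,0,0,0,0,0,1],[0.003,0,0,0,0,0,1],[0.003,0,0,0,0,0,1],[0.003,0,0,0,0,0,1],[0.003,0,0,0,0,0,1],[0,0,0,0,0,0,1]],
  ],
)

```text
t: 7.05
ee_pos: [644.0, -89.5, 302.8]
orientation: [2.411, 2.013, -0.0]
ft_force: [0.3, -2.8, 1.6]
width: 0.3
```

Emit:
jog_arm(
  steps=[
    [[0.003,0,0,0,0,0,1],[0.003,0,0,0,0,0,1],[0.003,0,0,0,0,0,1],[0,0,0,0,0,0,1]],
  ],
)

```text
t: 7.38
ee_pos: [645.6, -81.0, 302.8]
orientation: [2.411, 2.013, -0.001]
ft_force: [-0.1, -5.0, 0.7]
width: 0.1
```

Emit:
jog_arm(
  steps=[
    [[0.002,0,0,0,0,0,1],[0.002,0,0,0,0,0,1],[0.002,0,0,0,0,0,1],[0,0,0,0,0,0,1]],
  ],
)

```text
t: 7.72
ee_pos: [646.6, -75.5, 302.8]
orientation: [2.411, 2.013, -0.002]
ft_force: [-1.7, -7.1, 1.6]
width: 0.7
```

Run:
```python
from h import *
o=st()
```

```text
t 7.72 tcp [ -0.5 -47.9] z 302.8 F xyz [-0.3 -7.3  1.6] yaw -0.1793
```

Emit:
jog_arm(
  steps=[
    [[0.002,0,0,0,0,0,1],[0.002,0,0,0,0,0,1],[0,0,0,0,0,0,1]],
  ],
)

```text
t: 7.97
ee_pos: [647.2, -71.8, 302.8]
orientation: [2.41, 2.013, -0.002]
ft_force: [-1.0, -8.7, 2.3]
width: 0.5
```

Emit:
jog_arm(
  steps=[
    [[0.001,0,0,0,0,0,1],[0.001,0,0,0,0,0,1],[0,0,0,0,0,0,1]],
  ],
)

```text
t: 8.22
ee_pos: [647.5, -70.1, 302.8]
orientation: [2.41, 2.013, -0.002]
ft_force: [-0.5, -9.2, 1.4]
width: 0.3
```

Emit:
jog_arm(
  steps=[
    [[0.001,0,0,0,0,0,1],[0.001,0,0,0,0,0,1],[0,0,0,0,0,0,1]],
  ],
)

```text
t: 8.47
ee_pos: [647.8, -68.8, 302.8]
orientation: [2.41, 2.012, -0.004]
ft_force: [-2.3, -13.8, 1.3]
width: 0.3
```

Run:
```python
from h import *
o=st()
```

```text
t 8.47 tcp [ -0.5 -41.1] z 302.8 F xyz [  0.2 -14.    1.3] yaw -0.1792
```

Head at about y = -29 and the force is starting to jump. A few finer steps will find the solid stop.

Emit:
jog_arm(
  steps=[
    [[0.001,0,0,0,0,0,1],[0,0,0,0,0,0,1]],
  ],
)

```text
t: 8.63
ee_pos: [647.9, -68.5, 302.8]
orientation: [2.409, 2.012, -0.005]
ft_force: [-3.9, -17.6, 1.7]
width: 0.5
```

Emit:
jog_arm(
  steps=[
    [[0.001,0,0,0,0,0,1],[0,0,0,0,0,0,1]],
  ],
)

```text
t: 8.8
ee_pos: [647.9, -68.1, 302.8]
orientation: [2.408, 2.012, -0.007]
ft_force: [-4.1, -21.0, 2.5]
width: 0.4
```

Run:
```python
from h import *
o=st(); im=ctrl.get_image("wrist"); cv2.imwrite("pics/w5.png",im[:,:,::-1])
for n in("scene","top"): 
    im=ctrl.get_image(n); cv2.imwrite(f"pics/{n}5.png",im[:,:,::-1])
for r in (250,253,256): print(r,L(atz((316,r),150,"wrist",o)))
```

```text
t 8.80 tcp [ -0.5 -40.3] z 302.8 F xyz [ -0.2 -21.4   2.5] yaw -0.1790
250 [ -1.  -27.8]
253 [ -1.  -29.3]
256 [ -1.  -30.9]
```

View pics/w5.png

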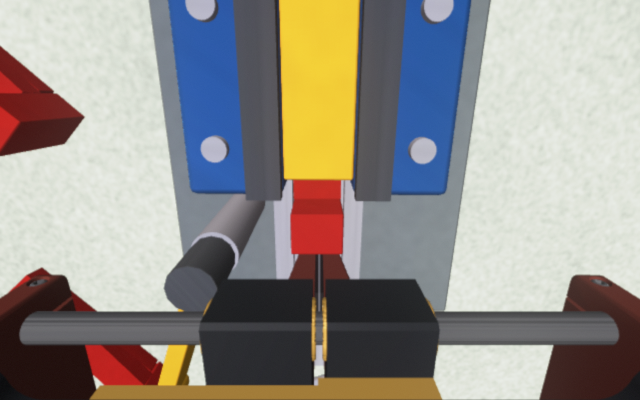

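The tool has barely moved in the last 2 mm of command while the force rose from 14 to 21 N, so this is the solid stop. The head's rear edge at row 253 means y ≈ -29, right where it should be. I back off, lift clear and go over to the outer side of the keeper.

Emit:
jog_arm(
  steps=[
    [[-0.015,0,0,0,0,0,1],[-0.025,0,0,0,0,0,1],[-0.025,0,0,0,0,0,1],[0,0,-0.03,0,0,0,1],[0,0,-0.03,0,0,0,1],[0,-0.04,0,0,0,0,1],[0,-0.04,0,0,0,0,1],[0,-0.04,0,0,0,0,1],[0,0,0,0,0,0,1],[0,0,0,0,0,0,1]],
  ],
)

```text
t: 9.78
ee_pos: [516.9, -107.0, 362.8]
orientation: [-2.411, -2.012, -0.0]
ft_force: [-0.2, 0.5, -0.1]
width: 0.4
```

Run:
```python
from h import *
o=st(); im=ctrl.get_image("wrist"); cv2.imwrite("pics/w6.png",im[:,:,::-1])
im=ctrl.get_image("top"); cv2.imwrite("pics/top6.png",cv2.resize(im[100:230,200:400,::-1],None,fx=4,fy=4,interpolation=2))
im=ctrl.get_image("scene"); cv2.imwrite("pics/scene6.png",cv2.resize(im[150:310,250:450,::-1],None,fx=3.6,fy=3.6,interpolation=2))
for th in np.linspace(-.5,1.57,19):
    n=np.array([np.cos(th),np.sin(th)]);u=np.array([np.sin(th),-np.cos(th)]);h=12*abs(n).sum()
    print(round(th,2),np.round(np.array([-60,-48])+70*u-n*(5+h),1))
```

```text
t 9.78 tcp [-122.3 -102.3] z 362.8 F xyz [-0.3  0.4 -0.1] yaw -0.1797
-0.5 [-112.2  -99.2]
-0.38 [-105.4 -105.1]
-0.27 [ -97.7 -110.2]
-0.15 [ -89.3 -114.3]
-0.04 [ -80.3 -117.2]
0.08 [ -72.6 -119.1]
0.19 [ -65.5 -120.3]
0.31 [ -58.1 -120.8]
0.42 [ -50.5 -120.4]
0.54 [ -42.8 -119.2]
0.65 [ -35.  -116.9]
0.77 [ -27.4 -113.7]
0.88 [ -20.  -109.5]
1.0 [ -13.  -104.2]
1.11 [ -6.7 -98. ]
1.23 [ -1.  -90.9]
1.34 [  3.7 -82.9]
1.46 [  7.4 -74.3]
1.57 [ 10.  -65.1]
```

View pics/w6.png

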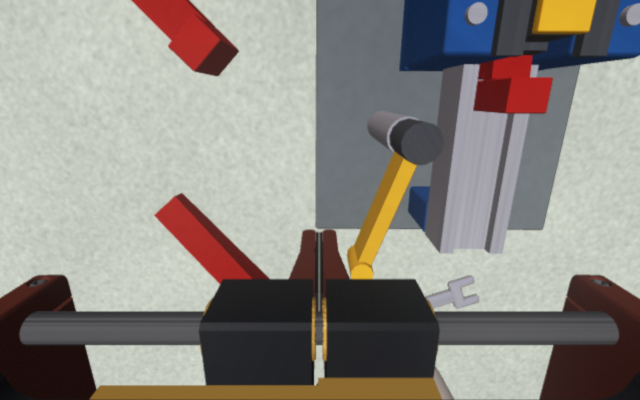

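View pics/scene6.png

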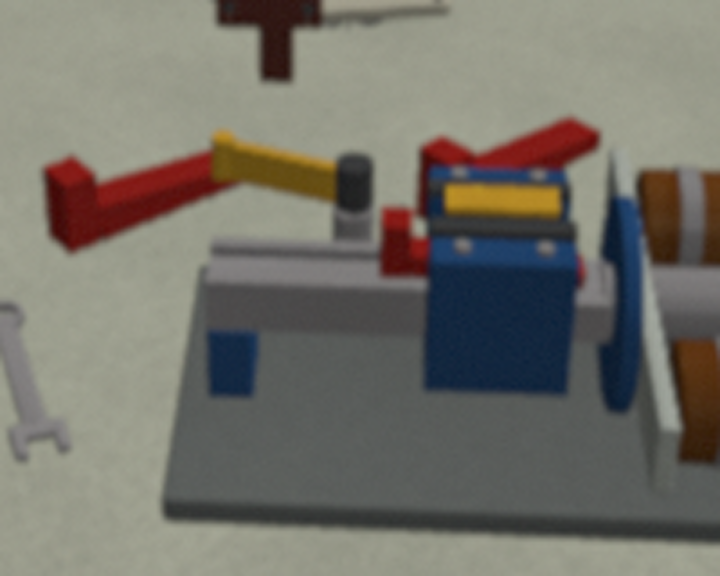

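The key stayed put: in the scene crop its head is at (397,240) close to the hub, and its tip shows at the far side. The fingers hang to the left of the keeper bar, clear of it. I lower and start the swing.

Emit:
jog_arm(
  steps=[
    [[0,0,0.03,0,0,0,1],[0,0,0.03,0,0,0,1],[0,0,0,0,0,0,1],[-0.001,0.008,0,0,0,0,1],[-0.002,0.009,0,0,0,0,1],[-0.005,0.0077,0,0,0,0,1],[-0.004,0.0084,0,0,0,0,1],[-0.003,0.009,0,0,0,0,1],[-0.002,0.0077,0,0,0,0,1],[-0.0012,0.0071,0,0,0,0,1],[-0.0005,0.0074,0,0,0,0,1],[0.0004,0.0076,0,0,0,0,1],[0,0,0,0,0,0,1]],
  ],
)

```text
t: 11.02
ee_pos: [587.6, -138.7, 302.8]
orientation: [2.41, 2.013, 0.001]
ft_force: [-0.6, -0.1, 0.3]
width: 0.3
```

Run:
```python
from h import *
o=st(); im=ctrl.get_image("wrist"); cv2.imwrite("pics/w7.png",im[:,:,::-1])
```

```text
t 11.02 tcp [ -47.  -120.7] z 302.8 F xyz [-0.5 -0.2  0.3] yaw -0.1793
```

View pics/w7.png

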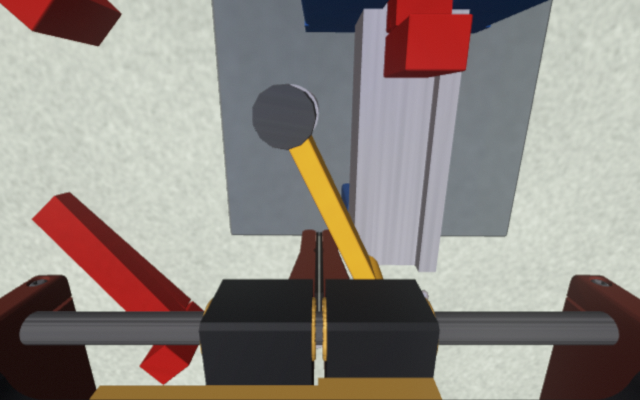

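The keeper turns with the fingers; its bar now points past the shaft's near wall at about 0.45 rad. Continuing along the arc.

Emit:
jog_arm(
  steps=[
    [[0.0015,0.006,0,0,0,0,1],[0.0023,0.006,0,0,0,0,1],[0.0032,0.0076,0,0,0,0,1],[0.0042,0.0074,0,0,0,0,1],[0.0053,0.007,0,0,0,0,1],[0.0062,0.0063,0,0,0,0,1],[0.0071,0.0057,0,0,0,0,1],[0.008,0.0047,0,0,0,0,1],[0,0,0,0,0,0,1]],
  ],
)

```text
t: 11.82
ee_pos: [644.3, -108.9, 302.8]
orientation: [2.409, 2.014, 0.002]
ft_force: [0.0, -0.1, -0.1]
width: 0.6
```

Run:
```python
from h import *
o=st(); im=ctrl.get_image("wrist"); cv2.imwrite("pics/w8.png",im[:,:,::-1])
```

```text
t 11.82 tcp [  3.3 -81.1] z 302.8 F xyz [ 0.  -0.1 -0.1] yaw -0.1783
```

View pics/w8.png

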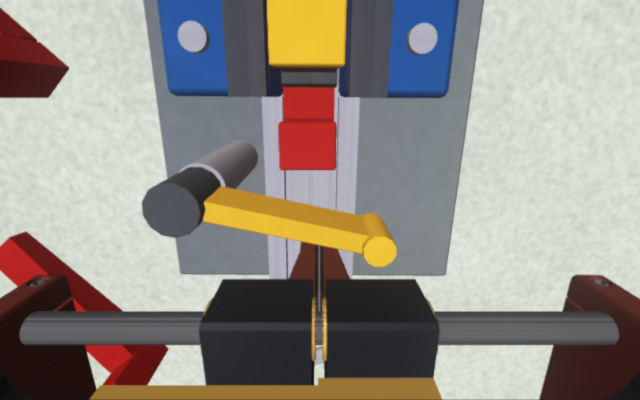

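Emit:
jog_arm(
  steps=[
    [[0.006,0.003,0,0,0,0,1],[0.005,0.002,0,0,0,0,1],[0.004,0.001,0,0,0,0,1],[0.001,0,0,0,0,0,1],[0,0,0,0,0,0,1]],
  ],
)

```text
t: 12.28
ee_pos: [651.8, -95.2, 302.8]
orientation: [2.411, 2.013, 0.001]
ft_force: [0.0, -0.8, -0.3]
width: 0.2
```

Emit:
jog_arm(
  steps=[
    [[0.001,0,0,0,0,0,1],[0.001,0,0,0,0,0,1],[0,0,0,0,0,0,1]],
  ],
)

```text
t: 12.53
ee_pos: [652.1, -93.7, 302.8]
orientation: [2.411, 2.013, 0.001]
ft_force: [0.4, -0.7, 0.0]
width: 0.6
```

Run:
```python
from h import *
o=st(); im=ctrl.get_image("wrist"); cv2.imwrite("pics/w9.png",im[:,:,::-1])
```

```text
t 12.53 tcp [  8.3 -64.8] z 302.8 F xyz [ 0.5 -0.6  0. ] yaw -0.1796
```

View pics/w9.png

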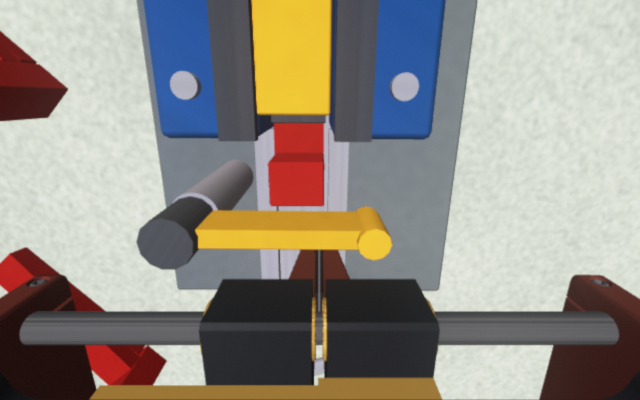

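The bar is almost square across behind the head, with its top edge level from (200,212) to (365,210). There is no stop force yet, so I press on gently.

Emit:
jog_arm(
  steps=[
    [[0.001,0,0,0,0,0,1],[0.001,0,0,0,0,0,1],[0,0,0,0,0,0,1]],
  ],
)

```text
t: 12.83
ee_pos: [652.3, -92.8, 302.8]
orientation: [2.41, 2.013, -0.002]
ft_force: [-0.2, -7.9, 0.8]
width: 0.2
```

Emit:
jog_arm(
  steps=[
    [[0.001,0,0,0,0,0,1],[0.001,0,0,0,0,0,1],[0,0,0,0,0,0,1]],
  ],
)

```text
t: 13.08
ee_pos: [652.4, -92.3, 302.9]
orientation: [2.409, 2.012, -0.005]
ft_force: [-1.7, -15.9, 0.7]
width: 0.8
```

Run:
```python
from h import *
o=st()
```

```text
t 13.08 tcp [  8.3 -63.3] z 302.9 F xyz [  1.2 -15.9   0.7] yaw -0.1791
```

The force rose to 16 N with no further movement, so the keeper is at its stop. Backing off, lifting and opening.

Emit:
jog_arm(
  steps=[
    [[-0.01,0,0,0,0,0,1],[-0.02,0,0,0,0,0,1],[-0.03,0,0,0,0,0,1],[-0.03,0,-0.01,0,0,0,1],[-0.01,0,-0.035,0,0,0,1],[0,0,-0.04,0,0,0,0],[0,0,-0.03,0,0,0,-1],[0,0,0,0,0,0,-1],[0,0,0,0,0,0,-1],[0,0,0,0,0,0,-1],[0,0,0,0,0,0,-1]],
  ],
)

```text
t: 14.0
ee_pos: [634.3, -187.7, 415.9]
orientation: [-2.409, -2.012, 0.002]
ft_force: [-0.5, 0.2, -0.7]
width: 37.0
```

Run:
```python
from h import *
o=st(); im=ctrl.get_image("wrist"); cv2.imwrite("pics/w10.png",im[:,:,::-1])
im=ctrl.get_image("top"); cv2.imwrite("pics/top10.png",im[:,:,::-1])
im=ctrl.get_image("scene"); cv2.imwrite("pics/scene10.png",im[:,:,::-1])
np.savez("w10.npz",ee_pos=o["ee_pos"],orientation=o["orientation"])
```

```text
t 14.00 tcp [   7.8 -160.5] z 415.9 F xyz [-0.6  0.2 -0.7] yaw -0.1792
```

View pics/w10.png

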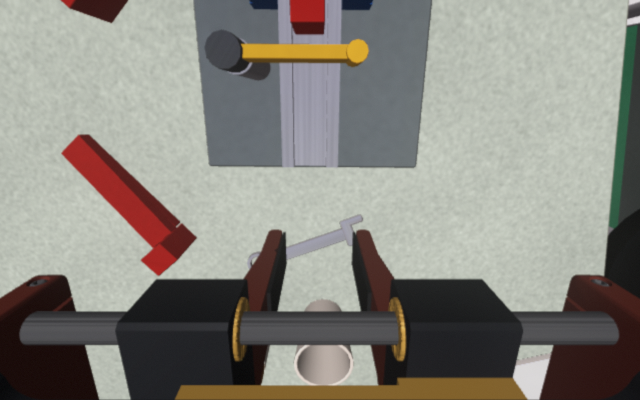

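View pics/scene10.png

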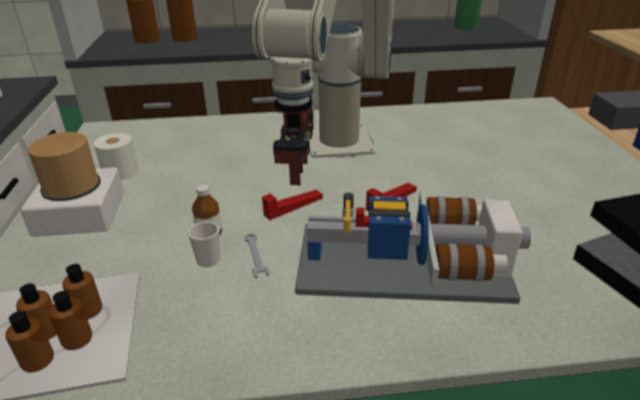

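Run:
```python
from h import *
o=dict(np.load("w10.npz"))
im=cv2.imread("pics/w10.png")[0:100,180:400]; cv2.imwrite("pics/c10.png",cv2.resize(im,None,fx=3.6,fy=3.6,interpolation=2))
b=L(atz((223,50),152,"wrist",o));k=L(atz((357.5,51),150,"wrist",o));print(b,k,np.arctan2((k-b)[0],-(k-b)[1]),L(atz((307,33),150,"wrist",o)))
```

```text
[-60.1 -47.7] [ 34.9 -47.8] 1.5697436956047326 [ -0.9 -36.3]
```

View pics/c10.png

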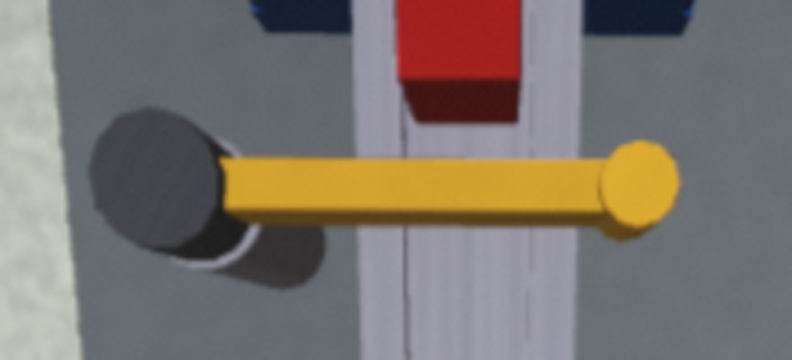

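Emit:
jog_arm(
  steps=[
    [[0,0,0,0,0,0,-1],[0,0,0,0,0,0,-1],[0,0,0,0,0,0,-1],[0,0,0,0,0,0,-1]],
  ],
)

```text
t: 14.48
ee_pos: [634.8, -188.1, 417.5]
orientation: [-2.411, -2.013, 0.0]
ft_force: [0.3, -0.2, 0.5]
width: 75.8
```

Run:
```python
from h import *
o=dict(np.load("w10.npz")); print(L(atz((307,21.4),150,"wrist",o)))
print(ctrl.close_job()); print(ctrl.get_obs()["t"])
```

```text
[ -0.8 -29. ]
the job is handed in; nothing more can be done
None
the job is handed in; nothing more can be done
```

The key is driven home, the keeper is closed behind its head, and the job was handed in at about 14.5 s of robot time.

- **Key:** I pushed the red key in the keyway with the closed fingers. Resistance grew to about 14 N, then rose to 21 N with hardly any more movement, which I took as the solid stop. After letting go, its rear face measured y = -29 mm in the wrist picture, against about -30 mm expected.
- **Keeper:** I pushed it round until it met its stop at 16 N. After letting go, it measured 1.570 rad, with the knob at x = 35 mm, y = -48 mm.
- **At the end:** the arm was clear above, the gripper was opening (76 mm at the last reading), and the measured force was about 0 N.
- **Rest of the bench:** in the last scene picture the reagent bottle, beaker, spanner and both spare keys looked to be where they started. I only compared these by eye.

I did not read the shoe lift directly; that the key is tight rests on the force jump and the head position. No check failed or disagreed. My first estimate of the agitator's pose, from the fixed cameras, was a few mm off, so I used the closer wrist view instead.

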